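# Open the lamp rest and lay the lamp on it

### The job

Swing the leg of the grey lamp rest all the way out until it snaps home in its end detent. Then lay the cathode lamp that lies on the open bench near the rest (not the one far off to the right) in the two notches, setting it down rather than dropping it, centred, with its black plug end on the fixed post and its glass end on the leg's post; leave the other things on the bench where they are.

Things in the scene. Friction and masses are not known exactly. Their poses are not given: they have to be found in the camera images.
- rest: Grey lamp rest, fixed to the worktop. Origin on the worktop under its leg's upright hinge axis; z up. Plate 8 mm thick, x -55 to 50, y -43 to 112 mm. Fixed post at x +22 mm, 12 mm thick along x, with a 90-degree V notch running along x (54 mm wide over all, vertex 44 mm up, rims 65 mm up). End-stop block (24 mm high) at x -43, y -16 mm; sprung detent roller in the plate at x -40, y 6 mm.
- leg (a joint): Angle of the rest's bare-metal leg (bar 20 mm wide, top 24 mm up), turning level about the hinge axis, counter-clockwise from above. It points in the rest's direction (cos a, sin a), a = 1.542 + value: 0 folded along +y, 1.6 fully out along -x, on the end stop. Stays where left. From about 1.27 to 1.48 the detent resists (up to 6 N at the post); beyond, it snaps to 1.6 and holds.
- leg_post (a point): Vertex of the V notch in the leg's own post, 85 mm from the hinge axis, 44 mm up; x points outward along the leg. The post is the twin of the fixed one: 12 mm thick along the leg, 54 mm wide across it at 55 to 65 mm height (notch arms), 24 mm wide below 38 mm, rims 65 mm up. It can be pushed from its side.
- seat (a point): Where the lamp's middle belongs: at x -27, y 0 mm of the rest, 70 mm above the worktop; axes as the rest's. The lamp lies along x here, the fixed post 49 mm from its middle on one side and the leg's post (leg fully out) 58 mm on the other.
- lamp: Cathode lamp, a stout cylinder 37 mm thick and 151 mm long with a clear glass body and a black plug at one end, lying on the worktop nearest the rest, about 70 to 130 g. Origin on its underside at mid-length; its y runs along the lamp towards the black plug end.
- lamp_mid (a point): On the lamp's centre line at mid-length, 18 mm from its skin; axes as the lamp's.
- lamp_plug (a point): On the lamp's centre line, 64 mm from the middle towards the black plug end.
- tape_roll: Bystander: ring of beige tape, 82 mm across, 19 mm high, fixed to the bench. Origin at the centre of its underside.
- dropper_bottle: Bystander: small brown bottle with a black cap, 30 mm across, 75 mm high. Origin at the centre of its underside.
- marker_black: Bystander: felt marker, 138 mm long, 13 mm thick, fixed to the bench. Origin at the centre of its underside.
- film_roll: Bystander: upright white roll, 62 mm across, 50 mm high, fixed to the bench. Origin at the centre of its underside.
- tweezers: Bystander: tweezers, 128 mm long, 16 mm wide, fixed to the bench. Origin at the centre of its underside.
- screwdriver: Bystander: screwdriver, 190 mm long, 27 mm thick. Origin at the centre of its underside.
Not all that is in view belongs to the job. What is shaped like the lamp but brown is not meant.

How it is judged:
On the way:
1. the leg is fully out, snapped home in its detent, while the lamp is not yet on the rest (value of joint leg above 1.54 rad and distance between lamp_mid and seat above 0.08 m), for 0.2 s.
At the end, for the whole second after the job is handed in: The leg stands fully out in its detent (joint above 1.54 rad); the lamp lies still in both notches: its middle within 15 mm of the seat along the notches, 6 mm across them and about 5 mm in height, within 0.08 rad of the notches' direction, black plug end over the fixed post (value of joint leg above 1.54 rad and x of lamp_mid in the frame of rest between -0.042 and -0.012 m and y of lamp_mid in the frame of rest between -0.006 and 0.006 m and z of lamp_mid in the frame of rest between 0.064 and 0.075 m and angle between the y axis of lamp and the x axis of rest, either way round below 0.08 rad and x of lamp_plug in the frame of rest above 0.02 m and linear speed of lamp below 0.02 m/s); the robot touches nothing.
It fails at once if the lamp is dropped: out of the fingers and moving, more than about 2 cm above its place in the notches (height (world z) of lamp_mid above 0.09 m and contact force between lamp and the fingers below 0.05 N and linear speed of lamp above 0.2 m/s).
It fails at once if a bystander is moved more than 40 mm (distance of any of screwdriver, dropper_bottle from where it was at the start of the episode above 0.04 m).
It also fails if it takes over 51 s, if anything falls off the work surface, if the arm or the gripper's body presses on something with over 40 N, if the wrist force passes 120 N, or if a joint passes its speed limit or range.

### The arm

A 6-joint arm with a two-finger parallel gripper is mounted at the origin on a cart in front of the work surface, level with it; the furniture and walls round the work are solid. World frame = base frame: x ahead of the robot, y to its left, z up, the work surface at z = 0. Lengths are in m, angles in rad, forces in N, time in s.
With the tool pointing down it reaches from about 0.4 to 0.925 m from the base axis. Payload 12.5 kg.
Tool frame: the origin (TCP) lies at the very end of the fingers, on their centre line; the grasp point (between the pads) lies 19 mm behind it (manip.tcp_to_grasp is the distance from the TCP to the grasp point, in m); z points along the fingers, x is the direction in which the jaws open and shut, and the axes are right-handed (so a half turn about z gives the same grasp; the last joint's range is limited). The gripper opens to 95 mm and grips with 3 to 60 N. Pads are 20 mm wide; open, the fingers measure 119 mm over their backs; the gripper's body (75 mm by 180 mm) begins 59 mm behind the grasp point.
Start: joints at [1.103, 0.491, 1.559, -0, 1.092, -0.106], TCP at [0.221, 0.585, 0.215] pointing down, gripper open.
Joint ranges: [-3.1, 3.1], [-0.84, 2.19], [0.05, 2.79], [-1.13, 4.28], [0.06, 2.93], [-2.69, 2.69]. Speed limits (rad/s): [2.22, 2.22, 2.79, 3.14, 3.14, 3.14].

### API

Orientations are given as a unit quaternion [x, y, z, w].
In Python, from workcell import manip gives the robot as it stands. The module is installed in compiled form; this text tells all that it offers. Calls block until the motion is done:
- manip.move_pose(position, orientation): joint-space move of the TCP to a pose.
- manip.move_linear(position, speed=0.15, frame=None, threshold=None): straight line of the TCP; frame=None keeps the orientation; speed is the mean speed in m/s. With threshold (N) it stops when the force on the tool has changed by that much, and returns True; else False.
- manip.move_joints(angles): joint-space move.
- manip.grip(opening, squeeze=None): finger opening in m; squeeze is the grip in N (None keeps the last); returns when the fingers have stopped.
- manip.dwell(seconds).
- manip.ik(position, orientation): joint angles nearest the present ones, or None.
- manip.snapshot(name): name is "scene" or "top" or "wrist"; returns a dict with "pixels" (420x560x3 uint8, red, green, blue), "mtx" (3x3 intrinsics, pixels), "extrinsics" (4x4, takes a point from camera to world coordinates). Camera axes: x right, y down, z forward; pixel columns grow to the right and rows downward; lengths in m; the calibration is good to about 2 mm. A picture is of the moment at which its call begins. There is no depth.
A pose or a line that the arm cannot do raises manip.PlanningError and nothing moves.
- manip.finish_job(): hands the job in, once; it reports no verdict.
Readings, each from a call of its own:
- manip.get_time_s(): time.
- manip.get_joints(): joint angles.
- manip.get_dq(): joint speeds.
- manip.get_joint_torque(): joint torques, N m.
- manip.get_ee_pos(): TCP position.
- manip.get_tcp_rot(): TCP orientation.
- manip.get_wrist_force(): force on the tool from outside, world axes, zero at the start.
- manip.get_moment(): the same for the moment, N m.
- manip.get_opening(): finger opening in m.
Only numpy, scipy, OpenCV 4.12 (cv2) and the standard library are available. Lean on these libraries where they do the work, as an engineer would, in place of code of your own. Each camera call takes 0.05 s, during which the arm holds its last target.

## Working session

There is one attempt and no reset: what is moved stays moved. The work goes in short steps, each a Python script; the robot and the scene stay as the last script left them, time stands still between calls to the robot, and variables do not carry over. Pictures are saved under pics/ and viewed, and the job is handed in when it is done.

```bash
mkdir -p pics
python3 - <<'E'
from workcell import manip
import cv2,json
import numpy as np
for n in ["scene","top","wrist"]:
    s=manip.snapshot(n); cv2.imwrite(f"pics/{n}0.png",s["pixels"][:,:,::-1]); 
    print(n,np.round(s["mtx"],1).tolist(),np.round(s["extrinsics"],4).tolist())
    np.savez(f"pics/{n}0.npz",K=s["mtx"],E=s["extrinsics"])
print(manip.get_time_s(),manip.get_tcp_rot(),manip.tcp_to_grasp)
E
```

```text
scene [[405.9, 0.0, 283.2], [0.0, 405.9, 208.7], [0.0, 0.0, 1.0]] [[0.6022, -0.4037, 0.6887, -0.4386], [-0.798, -0.329, 0.5049, -0.7735], [0.0228, -0.8537, -0.5203, 0.7732], [0.0, 0.0, 0.0, 1.0]]
top [[389.5, 0.0, 280.1], [0.0, 389.5, 201.3], [0.0, 0.0, 1.0]] [[-0.0194, -0.9822, 0.1866, 0.1896], [-0.9998, 0.0195, -0.0013, -0.1031], [-0.0024, -0.1866, -0.9824, 1.6283], [0.0, 0.0, 0.0, 1.0]]
wrist [[355.5, 0.0, 283.8], [0.0, 355.5, 201.6], [0.0, 0.0, 1.0]] [[0.3543, 0.8969, 0.2646, 0.1476], [0.9351, -0.3397, -0.1007, 0.6126], [-0.0005, 0.2831, -0.9591, 0.3839], [0.0, 0.0, 0.0, 1.0]]
0.15 [ 8.22792305e-01  5.68342036e-01 -3.39828583e-04  1.91506001e-04] 0.0188
```

View pics/scene0.png

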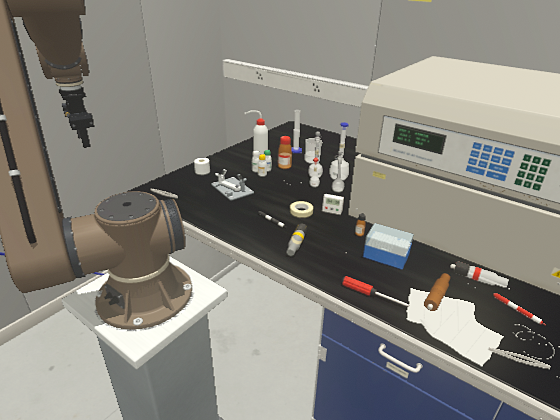

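View pics/top0.png

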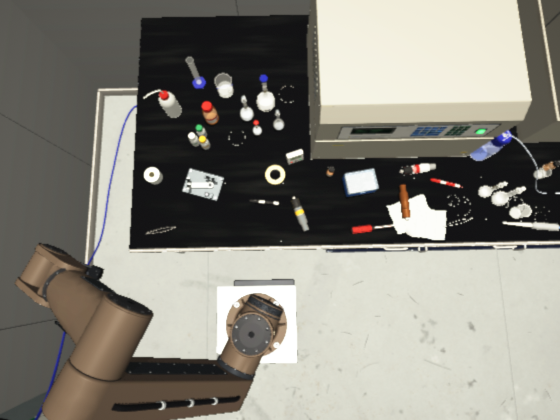

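View pics/wrist0.png

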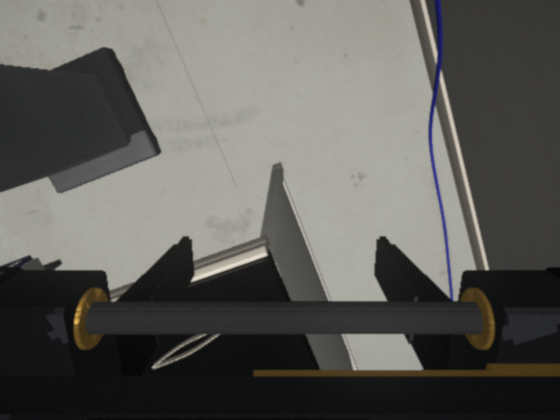

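The overview shows three lamp-shaped things, given here as top-view pixels:
- (300,213): clear body with a dark plug, on the open bench near the rest.
- (418,169): a clear or white one, far off to the right.
- (405,202): brown, so excluded.

The first fits the description. I'll confirm it in an enlarged crop, along with the rest at (203,184).

Run:
```python
import cv2,numpy as np
t=cv2.imread("pics/top0.png"); s=cv2.imread("pics/scene0.png")
a=cv2.resize(t[160:240,175:325],None,fx=5,fy=5,interpolation=cv2.INTER_CUBIC)
cv2.imwrite("pics/topcrop.png",a)
b=cv2.resize(s[150:270,195:345],None,fx=5,fy=5,interpolation=cv2.INTER_CUBIC)
cv2.imwrite("pics/scenecrop.png",b)
```

```text
(no output)
```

View pics/topcrop.png

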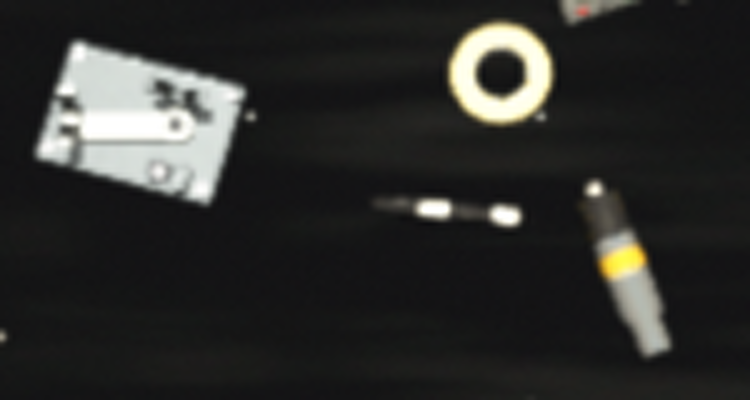

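View pics/scenecrop.png

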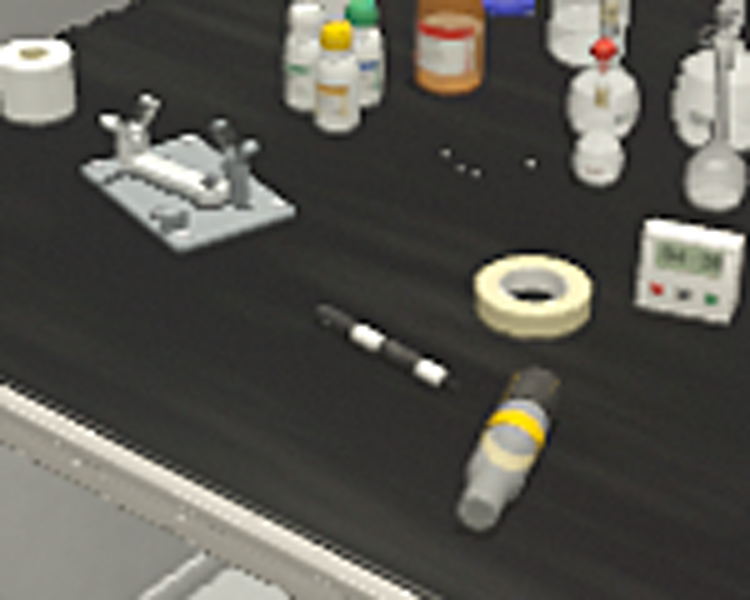

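The crop confirms the lamp. Its black plug end is at crop (598,188), pointing away from the robot, and its glass end is at (655,350). The rest has its leg partly out to the left, its fixed post at (180,95) and its end-stop at (170,172).

```bash
cat > h.py <<'E'
import numpy as np,cv2
from workcell import manip
from scipy.spatial.transform import Rotation as R
def ray(d,u,v):
    r=d['E'][:3,:3]@np.linalg.solve(d['K'],[u,v,1.]); return d['E'][:3,3],r
def onz(d,u,v,z):
    o,r=ray(d,u,v); return o+r*(z-o[2])/r[2]
def proj(d,P):
    P=np.atleast_2d(P); c=(P-d['E'][:3,3])@d['E'][:3,:3]; p=c@d['K'].T; return p[:,:2]/p[:,2:]
def tri(*obs):
    A=np.zeros((3,3));b=np.zeros(3);L=[]
    for d,u,v in obs:
        o,r=ray(d,u,v); r=r/np.linalg.norm(r); M=np.eye(3)-np.outer(r,r); A+=M;b+=M@o;L.append((o,M))
    X=np.linalg.solve(A,b); return X,[np.linalg.norm(M@(X-o)) for o,M in L]
def down(yaw): # tool x axis at yaw, z down
    return (R.from_euler('z',yaw)*R.from_euler('x',np.pi)).as_quat()
def snap(n,name):
    s=manip.snapshot(n); cv2.imwrite(f"pics/{name}.png",s["pixels"][:,:,::-1]); np.savez(f"pics/{name}.npz",K=s["mtx"],E=s["extrinsics"]); return load(name)
def load(name):
    z=np.load(f"pics/{name}.npz"); return dict(K=z['K'],E=z['E'])
E
python3 - <<'E'
from h import *
t=load("top0")
c=lambda x,y:(175+(x+.5)/5-.5,160+(y+.5)/5-.5)
for p in [(78,42),(245,90),(208,205),(38,158)]: print('plate',onz(t,*c(*p),.008))
print('hinge',onz(t,*c(175,125),.024))
for p in [(598,188),(655,350)]: print('lamp',onz(t,*c(*p),.018))
w=load("wrist0"); q=R.from_quat(manip.get_tcp_rot()); p=np.array(manip.get_ee_pos())
print('cam in tool',q.inv().apply(w['E'][:3,3]-p),(q.inv().as_matrix()@w['E'][:3,:3]).round(3), q.as_matrix().round(3))
E
```

```text
plate [0.65087454 0.27911526 0.008     ]
plate [0.60540714 0.13494302 0.008     ]
plate [0.50565143 0.1655334  0.008     ]
plate [0.54929691 0.31076843 0.008     ]
hinge [0.57199888 0.19156396 0.024     ]
lamp [ 0.51175729 -0.16485206  0.018     ]
lamp [ 0.37373364 -0.20855606  0.018     ]
cam in tool [ 0.00021168 -0.07873084 -0.16971959] [[ 1.    -0.     0.   ]
 [ 0.     0.959  0.283]
 [-0.    -0.283  0.959]] [[ 0.354  0.935 -0.   ]
 [ 0.935 -0.354 -0.001]
 [-0.001 -0.    -1.   ]]
```

Run:
```python
from h import *
q=down(np.radians(72))
manip.grip(0.0)
manip.move_pose([0.60,0.26,0.25],q); snap("wrist","wr1")
manip.move_pose([0.64,0.13,0.25],q); snap("wrist","wr2")
print(manip.get_time_s(),manip.get_opening(),manip.get_joints())
```

```text
4.1833 0.0004941794125639723 [ 1.00375965e-01  5.01953206e-01  1.44007998e+00  2.51690439e-04
  1.19965870e+00 -1.15689020e+00]
```

View pics/wr1.png

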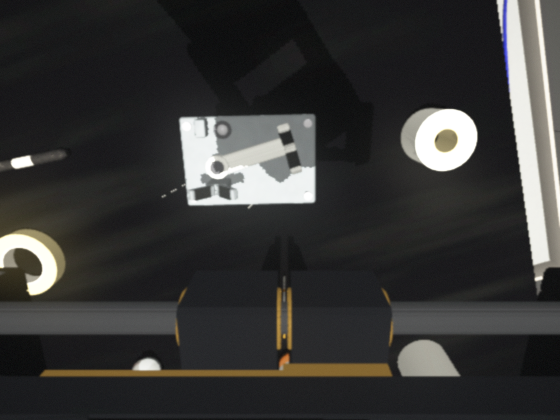

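View pics/wr2.png

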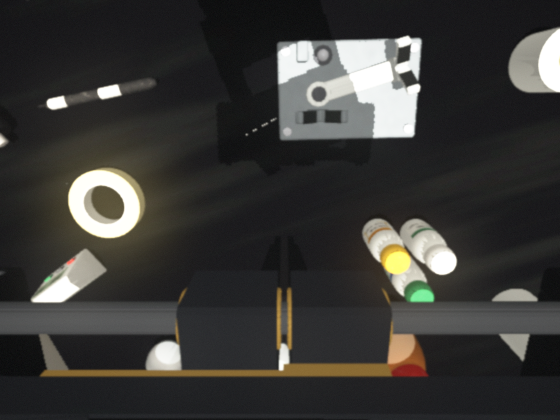

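Both wrist views show the rest. In wr1 the plate spans (180,116) to (316,203), the hinge is at (217,167) and the leg post at (289,148). In wr2 the hinge is at (319,95) and the leg post at (407,66). I'll zoom in for exact corners.

Run:
```python
import cv2
a=cv2.imread("pics/wr1.png")[100:220,170:330]; cv2.imwrite("pics/c1.png",cv2.resize(a,None,fx=5,fy=5,interpolation=cv2.INTER_CUBIC))
a=cv2.imread("pics/wr2.png")[30:150,265:425]; cv2.imwrite("pics/c2.png",cv2.resize(a,None,fx=5,fy=5,interpolation=cv2.INTER_CUBIC))
```

```text
(no output)
```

View pics/c1.png

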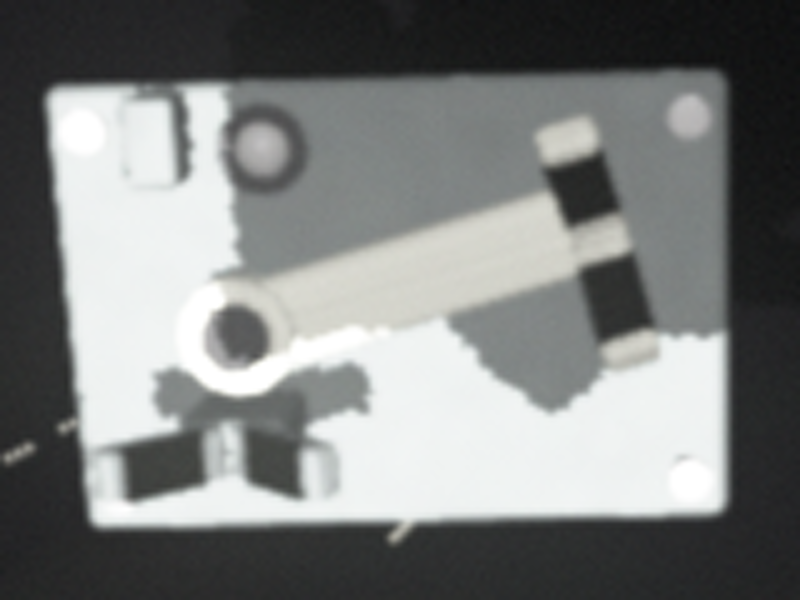

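View pics/c2.png

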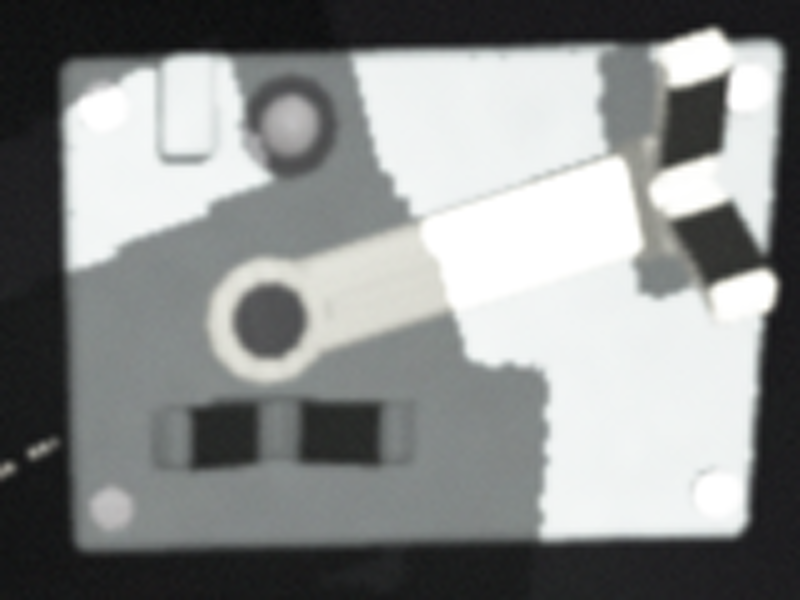

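```bash
cat > fit.py <<'E'
from h import *
from scipy.optimize import least_squares
d1,d2=load("wr1"),load("wr2")
c1=lambda p:(170+(p[0]+.5)/5-.5,100+(p[1]+.5)/5-.5)
c2=lambda p:(265+(p[0]+.5)/5-.5,30+(p[1]+.5)/5-.5)
M=np.array([[-55,-43,8],[-55,112,8],[50,112,8],[50,-43,8],[22,-27,65],[22,27,65],[22,0,44]])/1e3
A=[c1(p) for p in [(46,85),(728,70),(728,516),(90,528),(100,478),(333,468),(228,452)]]
B=[c2(p) for p in [(60,58),(784,40),(748,538),(77,552),(158,438),(411,432),(280,435)]]
def T(x,P): return R.from_euler('z',x[3]).apply(P)+x[:3]
f=lambda x:np.r_[(proj(d1,T(x,M))-A).ravel(),(proj(d2,T(x,M))-B).ravel()]
s=least_squares(f,[.57,.19,0,-.3],loss='soft_l1')
print(s.x,np.round(f(s.x),1).tolist())
for a,b,n in [((240,333),(270,320),'hinge'),((603,237),(688,187),'legpost'),((228,452),(280,435),'fix vertex'),((46,85),(60,58),'cornerTL'),((728,516),(748,538),'BR')]:
    X,e=tri((d1,*c1(a)),(d2,*c2(b))); print(n,X.round(4),np.round(e,4),'in rest',R.from_euler('z',-s.x[3]).apply(X-s.x[:3]).round(4))
    if n=='legpost': v=R.from_euler('z',-s.x[3]).apply(X-s.x[:3]); print('leg val',np.arctan2(v[1],v[0])-1.542)
np.save("rest.npy",s.x)
E
python3 fit.py
```

```text
[ 0.57380709  0.19074021 -0.0027632  -0.29134241] [-0.0, 0.2, 0.1, 0.1, -0.1, -0.3, 0.3, 0.0, -3.1, 0.0, 2.0, 0.9, 0.8, -0.4, 0.3, 0.1, 0.2, -0.0, -0.4, -0.5, -0.5, -0.0, -1.8, 0.4, 2.8, 0.2, -0.7, -0.8]
hinge [0.5736 0.1911 0.0225] [0.0002 0.0002] in rest [-0.0003  0.0002  0.0252]
legpost [0.5752 0.2761 0.0413] [0.0004 0.0004] in rest [-0.0232  0.0821  0.0441]
leg val 0.30392015960249075
fix vertex [0.595  0.1844 0.0444] [0.0006 0.0006] in rest [0.0222 0.0001 0.0472]
cornerTL [0.5085 0.1652 0.0043] [0.0001 0.0001] in rest [-0.0552 -0.0433  0.007 ]
BR [0.6543 0.2837 0.0058] [0.0001 0.0001] in rest [0.0504 0.1122 0.0085]
```

The rest is located, with two-view heights for the plate, hinge and notch vertices agreeing with the text to about 3 mm. The leg stands at about 0.30 rad. Next I push its post round from the +x side with closed fingers.

Run:
```python
from h import *
x=np.load("rest.npy"); H=x[:2]; yaw=x[3]
def tgt(v,d,z=.045,r=.085):
    a=yaw+1.542+v; p=H+r*np.array([np.cos(a),np.sin(a)])-d*np.array([-np.sin(a),np.cos(a)])
    return [*p,z],down(a-np.pi)
try:
    p,q=tgt(.304,.052,z=.15); manip.move_pose(p,q)
    p,q=tgt(.304,.052); manip.move_linear(p,.2)
    print(manip.get_time_s(),manip.get_wrist_force())
    for v in [.30,.55,.8,1.05,1.25,1.42,1.56]:
        p,q=tgt(v,.037); h=manip.move_linear(p,.09,frame=q,threshold=25); print(v,h,np.round(manip.get_wrist_force(),1))
        if h: break
    if not h:
        p,q=tgt(1.6,.037); print(manip.move_linear(p,.05,frame=q,threshold=15),np.round(manip.get_wrist_force(),1))
except manip.PlanningError as e: print('PE',e)
print(manip.get_time_s(),manip.get_joints(),manip.get_ee_pos(),p)
```

```text
7.4417 [ 0.68164038  0.07071213 -0.05406507]
0.3 False [-0.  -0.1 -1. ]
0.55 False [-0.  -0.1 -0.1]
0.8 False [-0.7 -0.2  0.2]
1.05 False [ 0.7 -0.2  0.2]
1.25 False [ 0.5  0.5 -0.1]
1.42 False [0.  0.2 0.5]
1.56 False [0.2 0.3 0.7]
False [-0.   0.6 -0.2]
10.2083 [3.44793341e-01 6.29569208e-01 1.86560403e+00 4.25493175e-08
 6.45610039e-01 6.40129377e-01] [0.50371295 0.25092415 0.04509406] [np.float64(0.5029925040480858), np.float64(0.2505674118907895), 0.045]
```

Run:
```python
from h import *
p=np.array(manip.get_ee_pos()); 
manip.move_linear(p+[.003,.012,0],.2); manip.move_linear(p+[.003,.012,.13],.25)
q=down(np.radians(75))
manip.move_pose([0.64,0.15,0.25],q); snap("wrist","wr3")
manip.move_pose([0.51,-0.13,0.25],q); snap("wrist","wl1")
manip.grip(0.08)
manip.move_pose([0.51,-0.25,0.25],q); snap("wrist","wl2")
print(manip.get_time_s())
a=cv2.imread("pics/wr3.png"); cv2.imwrite("pics/c3.png",cv2.resize(a[10:160,200:420],None,fx=3.6,fy=3.6,interpolation=cv2.INTER_CUBIC))
```

```text
15.95
```

View pics/c3.png

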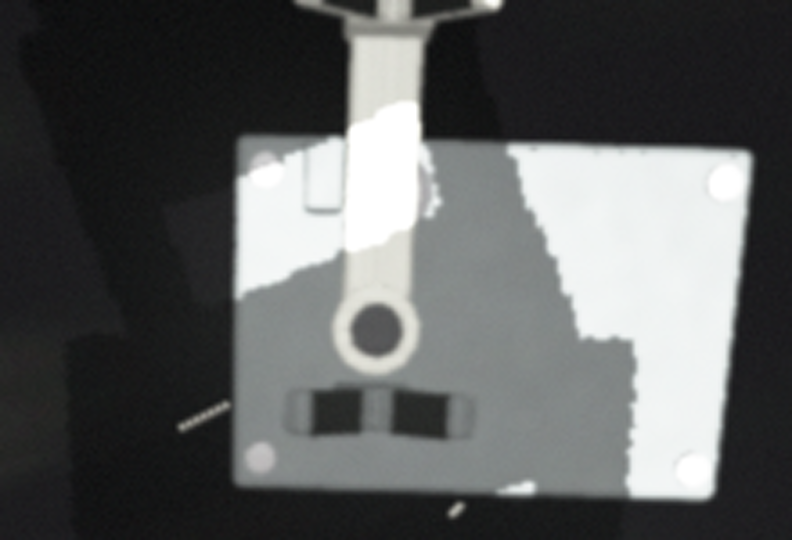

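View pics/wl1.png

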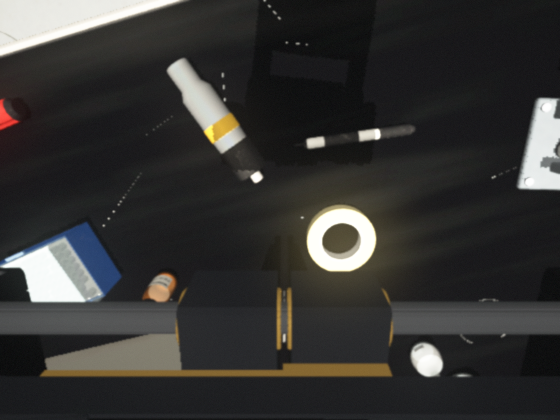

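View pics/wl2.png

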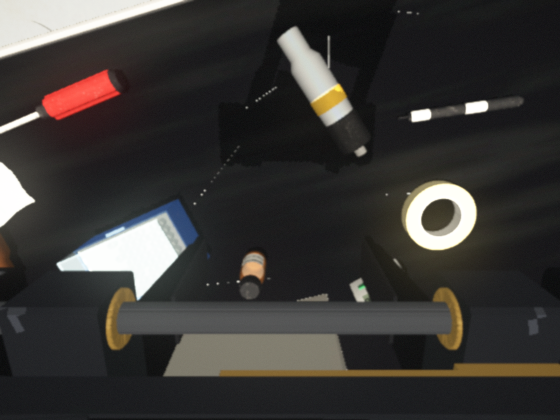

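c3 shows the leg fully out, running from the hinge at (377,330) up to the post at (395,10) and lying against the stop block. The lamp spans (180,68) to (257,178) in wl1 and (290,37) to (361,152) in wl2. Crops for exact ends follow.

Run:
```python
from h import *
d=load("wr3"); x=np.load("rest.npy")
c=lambda p:(200+(p[0]+.5)/3.6-.5,10+(p[1]+.5)/3.6-.5)
h=onz(d,*c((377,330)),.024)
for e in [(350,70),(422,70),(386,70)]:
    v=onz(d,*c(e),.024)-h; print('leg val',np.arctan2(v[1],v[0])-x[3]-1.542,v)
h2=onz(d,*c((377,330)),.0225);print(h,R.from_euler('z',-x[3]).apply(h-x[:3]))
for n,o,k in [("wl1",(50,160),'cl1'),("wl2",(20,275),'cl2')]:
    a=cv2.imread(f"pics/{n}.png")[o[0]:o[0]+140,o[1]:o[1]+110]; cv2.imwrite(f"pics/{k}.png",cv2.resize(a,None,fx=4.2,fy=4.2,interpolation=cv2.INTER_CUBIC))
```

```text
leg val 1.7516451791113166 [-0.07031225  0.00985762  0.        ]
leg val 1.4659908053429358 [-0.06504434  0.0294336   0.        ]
leg val 1.6084202767928673 [-0.0676783   0.01964559  0.        ]
[0.5738359  0.19086736 0.024     ] [-8.92456897e-06  1.30068734e-04  2.67632002e-02]
```

View pics/cl1.png

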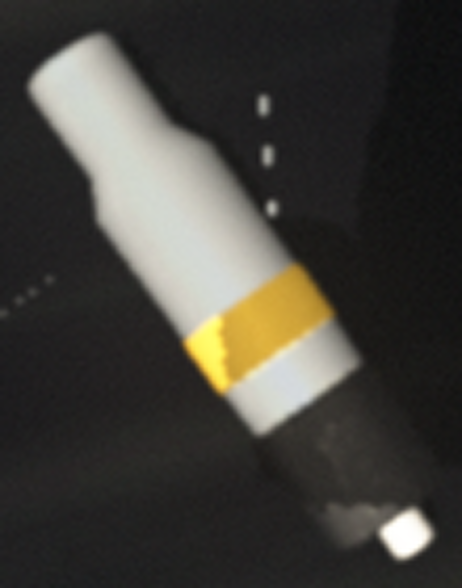

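View pics/cl2.png

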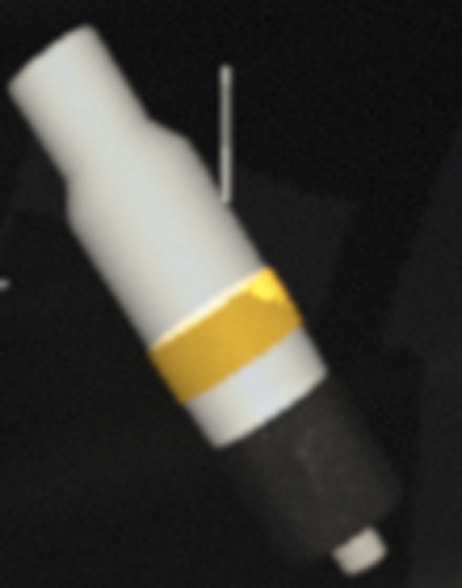

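Run:
```python
from h import *
d1,d2=load("wl1"),load("wl2")
c1=lambda p:(160+(p[0]+.5)/4.2-.5,50+(p[1]+.5)/4.2-.5)
c2=lambda p:(275+(p[0]+.5)/4.2-.5,20+(p[1]+.5)/4.2-.5)
P={'neckend':((66,62),(52,57)),'plugstart':((310,398),(273,410)),'pinend':((424,552),(366,570)),'pinbase':((390,527),(345,545)),'bandL':((187,342),(150,350)),'bandR':((300,265),(268,268)),'glassL':((260,437),(220,447)),'glassR':((360,358),(327,372)),
'neckL':((30,85),(10,87)),'neckR':((105,35),(93,27)),'shL':((98,215),(72,215)),'shR':((205,133),(187,138))}
Q={}
for k,(a,b) in P.items():
    X,e=tri((d1,*c1(a)),(d2,*c2(b))); Q[k]=X; print(k,X.round(4),np.round(e,4))
v=Q['plugstart']-Q['neckend'];print('yaw deg',np.degrees(np.arctan2(v[1],v[0])))
u=v[:2]/np.linalg.norm(v[:2]); n=np.array([-u[1],u[0]])
for k,X in Q.items(): print(k,'along',round((X-Q['neckend'])[:2]@u*1e3,1),'across',round((X-Q['neckend'])[:2]@n*1e3,1))
```

```text
neckend [ 0.3742 -0.2102  0.0215] [0.0002 0.0002]
plugstart [ 0.47   -0.1764  0.0208] [0.0004 0.0004]
pinend [ 0.5197 -0.1598  0.0117] [0. 0.]
pinbase [ 0.509  -0.1656  0.0217] [0.0005 0.0005]
bandL [ 0.4474 -0.2036  0.0195] [0.0002 0.0002]
bandR [ 0.436  -0.1693  0.0164] [0.0001 0.0001]
glassL [ 0.4758 -0.192   0.0226] [0. 0.]
glassR [ 0.4639 -0.1606  0.0198] [0.0009 0.0009]
neckL [ 0.3769 -0.2218  0.0178] [0.0007 0.0007]
neckR [ 0.3704 -0.1989  0.0209] [0. 0.]
shL [ 0.4107 -0.2148  0.0219] [0. 0.]
shR [ 0.3996 -0.1825  0.0194] [0.0009 0.0009]
yaw deg 19.457301740660977
neckend along 0.0 across 0.0
plugstart along 101.6 across -0.0
pinend along 154.0 across -1.0
pinbase along 142.0 across -2.9
bandL along 71.2 across -18.1
bandR along 71.9 across 18.0
glassL along 101.9 across -16.7
glassR along 101.1 across 16.9
neckL along -1.3 across -11.8
neckR along 0.3 across 12.0
shL along 33.0 across -16.5
shR along 33.3 across 17.7
```

The leg measures about 1.608 rad, so it has snapped home. The lamp's middle is at (0.445,-0.185), its yaw is 19.5° and its axis is about 0.02 up. The visible glass end has a narrower neck, so I'll check tilt after placing. Grasping now.

Run:
```python
from h import *
m=np.array([.4454,-.1851]); q=down(np.radians(109.5))
print(manip.ik([*m,.12],q))
manip.move_pose([*m,.12],q)
manip.move_linear([*m,.004],.12,threshold=8)
print(manip.get_ee_pos(),manip.get_time_s())
manip.grip(0.0,squeeze=15); print('open',manip.get_opening())
z0=manip.get_ee_pos()[2]; np.save('z0.npy',z0)
manip.move_linear([*m,.16],.15); print('open',manip.get_opening(),manip.get_wrist_force(),z0,manip.get_time_s())
snap("wrist","wg")
```

```text
[-0.53092299  0.4251541   2.00479723  0.          0.71164133 -2.44205852]
[ 0.44574593 -0.18530696  0.00455177] 17.75
open 0.03522927277716987
open 0.034761766684533166 [-0.67020685 -0.21652839 -0.91311744] 0.0039998224915188535 19.725
```

View pics/wg.png

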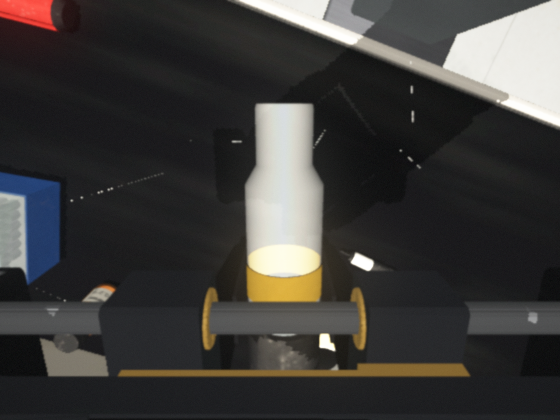

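The lamp is held square in the jaws, with its neck end at (285,103) and plug end hidden below. I'll check its offset along the jaws, then place it.

Run:
```python
from h import *
d=load("wg"); q=R.from_quat(manip.get_tcp_rot()); p=np.array(manip.get_ee_pos())
for y in (-.070,-.0755,-.081): print(y,proj(d,p+q.apply([0,y,-.0145]))[0])
x=np.load("rest.npy"); H=x[:2]; c,s=np.cos(x[3]),np.sin(x[3])
S=H+np.array([c,s])*-.029; q=down(x[3]+np.pi/2); z0=float(np.load('z0.npy'))
zt=z0+.0702-.0185
manip.move_pose([*S,zt+.06],q)
manip.move_linear([*S,zt+.012],.1)
print('open',manip.get_opening(),manip.get_wrist_force(),manip.get_time_s(),zt)
h=manip.move_linear([*S,zt-.004],.02,threshold=4)
print(h,manip.get_ee_pos(),manip.get_wrist_force(),manip.get_moment(),manip.get_time_s())
snap("scene","sp");snap("wrist","wp")
a=cv2.imread("pics/sp.png")[150:250,180:300]; cv2.imwrite("pics/csp.png",cv2.resize(a,None,fx=6,fy=6,interpolation=cv2.INTER_CUBIC))
```

```text
-0.07 [285.41183771 118.40900959]
-0.0755 [285.42284237 105.04121054]
-0.081 [285.43407841  91.39234075]
open 0.03519576162588217 [-0.10155198  0.64233814  0.50481639] 21.8917 0.05569982249151885
True [0.54590402 0.19877084 0.05538781] [-0.20538776 -2.16314044  2.101954  ] [-0.31939884 -0.03567009  0.05505587] 22.5
```

View pics/csp.png

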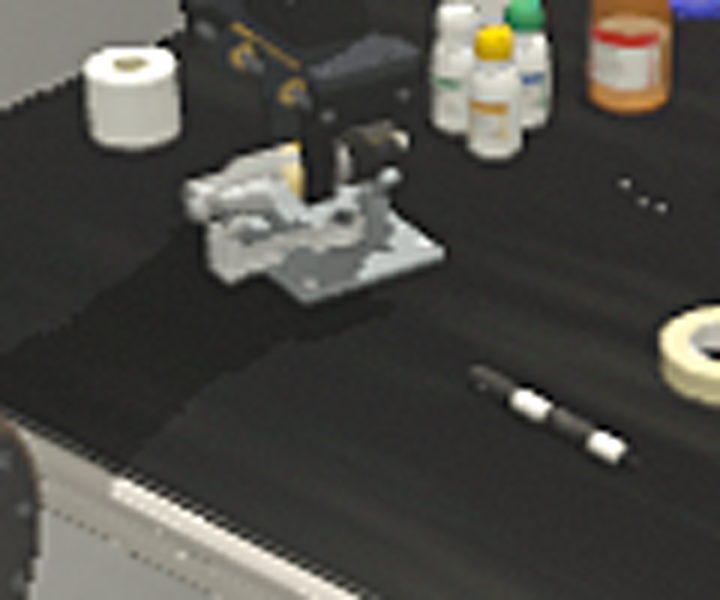

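View pics/wp.png

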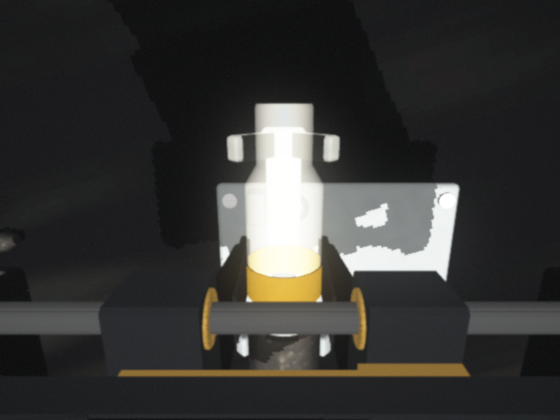

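Contact came at the expected height (TCP z 0.0554 against 0.0557). In wp the leg-post arms, at (235,148) and (332,148), sit symmetrically about the lamp at col 285. Releasing gently.

Run:
```python
from h import *
manip.grip(0.043,squeeze=5); manip.grip(0.06)
p=np.array(manip.get_ee_pos()); print(manip.get_wrist_force())
manip.move_linear(p+[0,0,.10],.15)
x=np.load("rest.npy"); u=np.array([np.cos(x[3]),np.sin(x[3]),0])
q=down(x[3]+np.pi/2)
manip.move_pose([.665,.17,.27],q); snap("wrist","wf1")
manip.move_pose([.62,.06,.27],q); snap("wrist","wf2")
snap("scene","sf")
print(manip.get_time_s())
a=cv2.imread("pics/sf.png")[150:230,190:290]; cv2.imwrite("pics/csf.png",cv2.resize(a,None,fx=7,fy=7,interpolation=cv2.INTER_CUBIC))
```

```text
[0.81293534 0.79212348 0.13655705]
25.8083
```

View pics/csf.png

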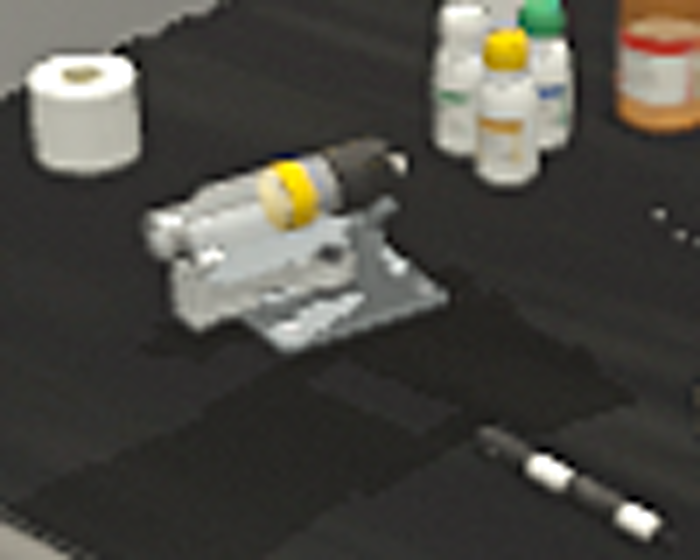

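View pics/wf1.png

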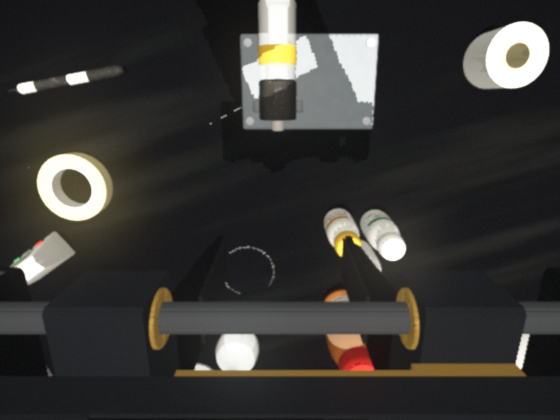

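View pics/wf2.png

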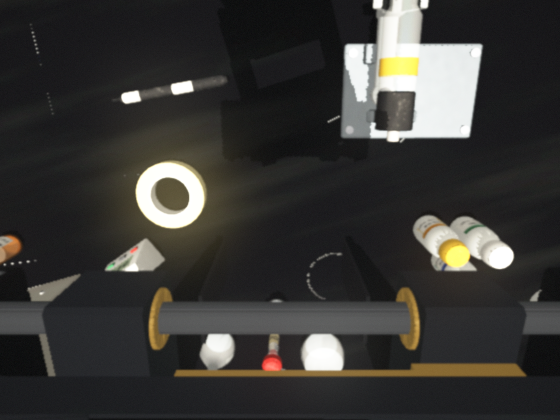

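The lamp is in the notches, plug on the fixed post: csf shows the plug at (360,170) and the glass end at (160,230). wf1 and wf2 cut off the glass end, so I'll take two better views to measure the pose.

Run:
```python
from h import *
x=np.load("rest.npy"); q=down(x[3]+np.pi/2)
manip.move_pose([.62,.25,.27],q); snap("wrist","wf3")
manip.move_pose([.60,.10,.27],q); snap("wrist","wf4")
print(manip.get_time_s())
M=np.array([[-55,-43,8],[-55,112,8],[50,112,8],[50,-43,8]])/1e3
for n in ["wf3","wf4"]:
    d=load(n); u=proj(d,R.from_euler('z',x[3]).apply([[-.027,0,.07]])+x[:3])[0]; print(n,u)
    o=np.maximum((u-[70,70]).astype(int),0); print(o)
    a=cv2.imread(f"pics/{n}.png")[o[1]:o[1]+140,o[0]:o[0]+140]; cv2.imwrite(f"pics/c{n}.png",cv2.resize(a,None,fx=4.2,fy=4.2,interpolation=cv2.INTER_CUBIC))
```

```text
27.35
wf3 [215.70187914 121.43053513]
[145  51]
wf4 [363.15276828  96.31258321]
[293  26]
```

View pics/cwf3.png

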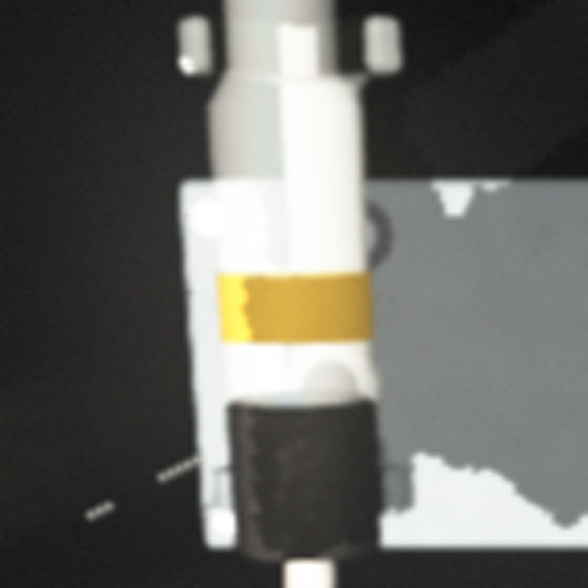

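View pics/cwf4.png

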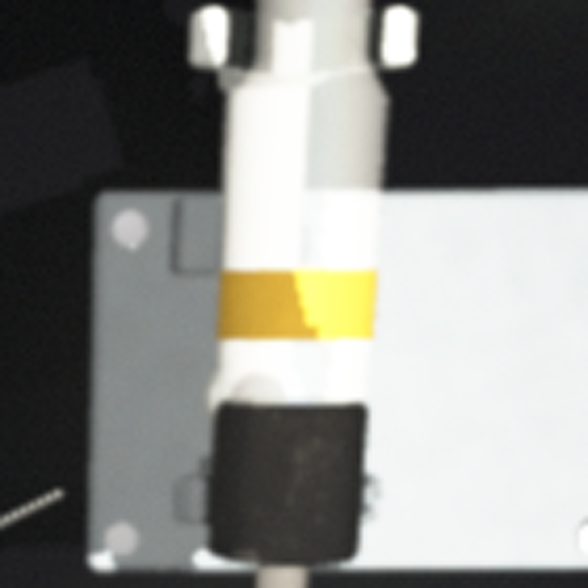

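Run:
```python
import cv2
a=cv2.imread("pics/wf3.png")[30:90,175:255]; b=cv2.imread("pics/wf4.png")[0:60,330:410]
cv2.imwrite("pics/neck.png",cv2.hconcat([cv2.resize(i,None,fx=5,fy=5,interpolation=cv2.INTER_CUBIC) for i in (a,b)]))
```

```text
(no output)
```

View pics/neck.png

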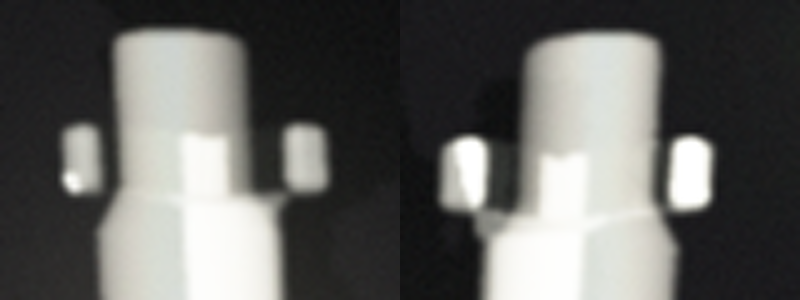

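Run:
```python
from h import *
x=np.load("rest.npy"); d3,d4=load("wf3"),load("wf4")
k=lambda o,f:(lambda p:(o[0]+(p[0]+.5)/f-.5,o[1]+(p[1]+.5)/f-.5))
a3,a4=k((145,51),4.2),k((293,26),4.2); n3,n4=k((175,30),5),k((330,0),5)
Q={}
def pr(n,A,B):
    X,e=tri((d3,*A),(d4,*B)); v=R.from_euler('z',-x[3]).apply(X-[x[0],x[1],0]); Q[n]=v; print(n,v.round(4),np.round(e,4))
for n,a,b in [('bandL',(217,273),(222,271)),('bandR',(373,273),(378,271)),('plugsL',(229,402),(217,405)),('plugsR',(376,400),(366,405)),('plugendL',(245,550),(210,553)),('plugendR',(380,553),(355,558))]: pr(n,a3(a),a4(b))
for n,a,b in [('neckL',(115,40),(123,43)),('neckR',(246,42),(260,40)),('armL_topedge',(82,125),(64,137)),('armR_topedge',(305,125),(292,137))]: pr(n,n3(a),n4(b))
ax={s:(Q[s+'L']+Q[s+'R'])/2 for s in('band','plugs','plugend','neck')}
P=np.array(list(ax.values())); c=P.mean(0); v=np.linalg.svd(P-c)[2][0]; v*=np.sign(v[0]); print(v,'angle',np.arccos(v[0]))
v=ax['plugs']-ax['neck'];v/=np.linalg.norm(v);print('neck->plugstart dir',v,'angle',np.arccos(v[0]),'mid',ax['neck']+v*.0755)
```

```text
bandL [-0.0329 -0.0186  0.0707] [0. 0.]
bandR [-0.0329  0.0186  0.0691] [0. 0.]
plugsL [-0.0019 -0.0182  0.0693] [0. 0.]
plugsR [-0.002   0.0181  0.0687] [0.0003 0.0003]
plugendL [ 0.0357 -0.0175  0.0658] [0.0008 0.0008]
plugendR [0.0358 0.0178 0.0705] [0.0003 0.0003]
neckL [-0.1062 -0.0132  0.0673] [0.0004 0.0004]
neckR [-0.1059  0.0122  0.0691] [0.0008 0.0008]
armL_topedge [-0.0916 -0.0225  0.0596] [0.0002 0.0002]
armR_topedge [-0.0915  0.0219  0.06  ] [0.0002 0.0002]
[9.99989232e-01 4.58241840e-03 7.32605897e-04] angle 0.0046406275864929935
neck->plugstart dir [0.999957   0.00489651 0.00787585] angle 0.009274010732003107 mid [-0.03055393 -0.00015619  0.06878073]
```

Run:
```python
from workcell import manip
print(manip.get_time_s(),manip.get_wrist_force()); manip.finish_job()
```

```text
27.35 [-0.82018207  0.69429306 -0.41243971]
the job is handed in; nothing more can be done
```

The leg is swung out into its end detent, the lamp is lying in both notches, and the job was handed in at 27.4 s. I got no verdict back.

- **Leg:** I pushed the leg's post round with closed fingers. A picture afterwards gave about 1.61 rad, which is fully out. The post still looked centred on the notch line after the lamp was laid in.
- **Lamp:** I gripped it at mid-length and lowered it until the force showed contact, at the expected height, then opened the fingers gently. Two wrist views after release put its middle at x -30.5, y -0.2, z 69 mm in the rest frame, within about 0.01 rad of the notch direction. The plug end is on the fixed post.
- **Other things:** The bystanders looked untouched in the pictures. I did not measure the screwdriver or the bottle again at the end. The gripper was well clear of everything when I handed in.
- **Disagreements:**
  - The camera heights differ from the text by up to about 3 mm, and the plate fit came out 2.8 mm low.
  - The lamp's glass end looks like a narrower neck of about 25 mm, not a full cylinder, yet the lamp lies level.

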